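# Close the loaded stone polisher

## Task

The stone polisher's tub is loaded; close it up. Put the loose lid on the tub, its far edge tucked under the steel keeper and lying flat and square on the rim. Only then take the key from its wooden block and with it, not with the fingers, turn the slotted screw head clockwise until the clamp dog has swung fully over the lid; put the key back in its block, fully down, and leave the other things on the bench where they are.

Things in the scene. Friction and masses are not known exactly. Their poses are not given: they have to be found in the camera images.
- tub: fixed grey stone polisher: tub 166 mm (x) by 116 mm (y) on a 210 x 136 mm base, flat rim 90 mm up; a motor behind it to x = 147 mm, 79 mm high. Origin under its centre on the bench; x runs from the screw end (front, towards the robot) to the keeper end (back), z up. Stones inside lie below the rim
- rim_centre (a point): centre of the tub's mouth at rim height, axes as the tub's; a closed lid's origin lies here. On the rim's front end a stop lip stands 4 mm high, inner face at x = -77.5 mm; at the back an upright, inner face at x = +77.5 mm, carries the keeper. The 150 mm lid lies between them with 5 mm to spare
- keeper (a point): middle of the keeper's free lower edge, 63.5 mm in +x of the mouth's centre, 14 mm above the rim. The keeper is a steel strip 5 mm thick, 100 mm wide (y), overhanging from x = 63.5 to 83 mm: the lid cannot go straight down past it; its back edge goes in under it with the lid's front held up about 10 degrees
- lid: the loose aluminium lid, a flat plate 150 mm (x) by 116 mm (y) by 8 mm, 0.38 kg, the same when turned half round. Origin at the centre of its underside, z up out of the handle side. On top a black bar handle along y: 74 mm long, 14 mm thick (x), its grip from 22 to 42 mm above the underside, on two posts
- lid_handle (a point): centre of the lid's bar handle, 32 mm above the lid's underside
- dog (a joint): angle of the clamp dog and its slotted screw head (one piece) about an upright axis 110 mm before (-x) the tub's centre; stays where left, friction 0.1 N m. 0 = open, dog 1.3 rad counter-clockwise from the tub's +x; 1.3 = stop, dog along +x over the lid; grows clockwise from above. Arm 18 mm wide, 8 thick, reach 55 mm, underside 10 mm above the rim: 2 mm over a flat lid
- screw_slot (a point): centre of the floor of the slot in the screw head, on the turning axis, 108 mm above the bench. Its x axis lies along the slot and along the dog (towards its tip). The slot is 11 mm wide (y), open at both ends, 16 mm deep, between two bars 36 mm long and 9 mm thick
- key: the loose key that fits the slot, 110 mm tall, 0.12 kg, upright. Origin at the centre of the blade's lower end, z up towards the handle. Blade: 27 mm (x) by 6 mm (y), from 0 to 60 mm up. Above it a dark wooden paddle handle 50 mm (x) by 14 mm (y), from 60 to 110 mm up; the same when turned half round
- key_grip (a point): the point to grip on the key's paddle, 90 mm above the blade's lower end; close the fingers along y
- key_block: the fixed wooden block that holds the key, 80 (x) by 60 (y) by 75 mm high, origin under its centre. A slot 31 mm (x) by 10 mm (y) goes through it at its centre; the key hangs in it with its paddle resting on the block's top, blade end 15 mm above the bench
- copper_bowl: loose copper bowl, 110 mm across, 40 mm high, a bystander; origin under its centre
- jar: loose glass jar with cap, 72 mm across, 100 mm high, a bystander; origin under its centre
Not all that is in view belongs to the job. What is shaped like the lid but blue is not meant. What is shaped like the key but purple is not meant.

How it is judged:
By the outcome, as a careful person would: the job done as asked, in the order asked, and still so for the second after the job is handed in, with the robot touching nothing.
It also fails if it takes over 72 s, if anything falls off the work surface, if the arm or the gripper's body presses on something with over 40 N, if the wrist force passes 120 N, or if a joint passes its speed limit or range.

## Robot

A 6-joint arm with a two-finger parallel gripper is mounted at the origin on the work surface. World frame = base frame: x ahead of the robot, y to its left, z up, the work surface at z = 0. Lengths are in m, angles in degrees, forces in N, time in s.
With the tool pointing down it reaches from about 0.25 to 0.725 m from the base axis. Payload 9.7 kg.
Tool frame: the origin (TCP) lies midway between the tips of the shut fingers; the grasp point (between the pads) lies 19 mm behind it; z points along the fingers, y is the line along which they close (so a half turn about z gives the same grasp; the last joint's range is limited). The gripper opens to 85 mm and grips with 20 to 120 N. Pads are 22 mm wide; open, the fingers measure 114 mm over their backs; the gripper's body (76 mm by 85 mm) begins 54 mm behind the grasp point. The pads swing forward as they close: fully open they stand 13 mm farther back than shut.
Start: joints at [-70.302, 4.979, 10.078, 95.1, 0, 90], TCP at [0.185, -0.518, 0.231] pointing down, gripper open.
Joint ranges: [-179.16, 179.16], [-48.56, 103.87], [-65.8, 70.77], [-126.05, 130.52], [-82.76, 87.17], [-180, 180]. Speed limits (degrees/s): [127.2, 127.2, 147.25, 180, 180, 180].

## Interface

Orientations are given as [roll, pitch, yaw] about the fixed x, y, z axes, in that order (R = Rz(yaw) Ry(pitch) Rx(roll)).
In Python, from workcell import readout, imaging, bot, spotter gives the robot as it stands.
- The arm moves only by the shell command python3 -m jog 'ROWS' [FORCE]. ROWS is JSON, a list of rows, each an object with "rotation": the turn, a rotation vector about the world's x, y, z in degrees, a list of three; "translation": the shift along the world's x, y, z in mm, a list of three; "grip": the finger opening in mm, from 0 to 85.4. In form: [{"rotation": [wx, wy, wz], "translation": [dx, dy, dz], "grip": grip}, ...]. A call has 1 to 20 rows; each row is the pose to reach, as a shift and turn from the pose commanded when the call began; what a row does not reach only later rows make up. A row lasts 1/10 s, in which the tool goes at most 50 mm and 8.59 degrees, less where a joint would pass 70% of its speed; a pose out of reach is approached as far as the arm can. A call with a gripper value outside its range is refused whole. The fingers move at their own pace and stop on an object; FORCE is the grip in N (left out, the last holds). Time passes only in rows, so rows that repeat a pose let the fingers close. It gives the time, the measured TCP pose, the force, the opening and the grip force at its end, in the units of the state.
- readout.get_obs(): the state, without advancing time (a new reading comes with each control period).
- imaging.camera(name): name is "side" or "top" or "wrist"; returns (picture, depth): 400x640x3 uint8, red, green, blue; 400x640 float32, m along the optical axis (not along the pixel's ray), 0 where there is no reading.
- imaging.camera_info(name): a dict with "vertical_fov" (degrees; the focal length in pixels is half the picture's height over the tangent of half this angle, whatever the lens; pixels are square), "cx", "cy" (the principal point, pixels), "extrinsics" (4x4, takes a point from camera to world coordinates); the wrist camera has in their place "tool_from_camera" (4x4, takes a point from camera to tool coordinates, whose origin is the TCP and whose axes are the flange's). Camera axes: x right, y down, z forward; pixel columns grow to the right and rows downward; lengths in m; the calibration is good to about 2 mm. A picture is of the moment at which its call begins: read the wrist's pose just before it. camera_info takes no time and is no camera call.
- bot.job_done(): hands the job in; it is judged then, once.
Trained networks look in the newest picture that a camera, given by its name, has taken for a name from the list of things; names that differ only in an ending like _2 or _b are one class to them, and where a whole thing is asked for, a point or a joint stands for the part that bears it (a point fixed in the world has none). Each returns a list of dicts, best first, with "confidence" (0 to 1); they miss things now and then, are a little off and sometimes report something else, mostly with a low value. They report only what shows in the picture. A call takes as long as a camera call. They do not tell look-alikes from the thing itself.
- spotter.spot_in(camera, target): "box" ([centre column, centre row, width, height] in pixels, round what is visible of it).
- spotter.mark_of(camera, target): "uv" ([column, row] in pixels: a listed point, or the origin of a listed thing).
The state is a dict: "time": time; "q": joint angles; "qd": joint speeds; "joint_efforts": joint torques, N m; "ee_pos": TCP position; "tcp_rot": TCP orientation; "wrist_force": force on the tool from outside, world axes, zero at the start; "torque": the same for the moment, N m; "opening": finger opening in m; "grasp_force": force on a finger pad.
Only numpy, scipy, OpenCV 4.12 (cv2) and the standard library are available. Lean on these libraries where they do the work, as an engineer would, in place of code of your own. Each camera call takes 0.05 s, during which the arm holds its last target. There are 200 camera calls.

## Working session

There is one attempt and no reset: what is moved stays moved. The work goes in short steps, Python scripts to look and compute and a shell command to move; the robot and the scene stay as the last step left them, time stands still between calls to the robot, and variables do not carry over. Pictures are saved under pics/ and viewed, at most 10 in all, crops included, and the job is handed in when it is done.

```bash
ls; mkdir -p pics; python3 - <<'E'
from workcell import readout, imaging, bot, spotter
import cv2,numpy as np
o=readout.get_obs();print(o)
for n in("top","side"):
    p,d=imaging.camera(n);cv2.imwrite(f"pics/{n}0.png",p[:,:,::-1]);np.savez(f"{n}0.npz",p=p,d=d)
    print(n,imaging.camera_info(n))
    for t in("lid","lid_handle","key","key_grip","rim_centre","keeper","screw_slot","key_block","copper_bowl","jar","tub"):
        print(t,[(np.round(m["uv"]).tolist(),round(m["confidence"],2)) for m in spotter.mark_of(n,t)][:4])
print(imaging.camera_info("wrist"))
E
```

```text
pics
{'time': 0.0, 'q': array([-7.03023470e+01,  5.01183590e+00,  1.00354393e+01,  9.50986431e+01,
       -1.40565460e-03,  9.00000093e+01]), 'qd': array([ 0.07227205, -0.05460422, -0.04154144,  0.09862479,  0.02730276,
       -0.07807335]), 'joint_efforts': array([ 5.10218451e-03, -5.20384097e+01,  4.64812768e+01,  1.59071916e-02,
        3.06174170e-04,  1.65255568e-05]), 'ee_pos': array([ 0.18530191, -0.5176157 ,  0.23058482]), 'tcp_rot': array([-1.79924960e+02,  1.40566560e-03,  1.96976455e+01]), 'wrist_force': array([-0.60071728, -0.39674761, -0.61846777]), 'torque': array([0.00156361, 0.04134917, 0.04698982]), 'grasp_force': 0.0, 'opening': 0.08531587136177636}
top {'vertical_fov': 56.409326456449435, 'cx': 323.89005152601874, 'cy': 195.51397799032424, 'extrinsics': array([[-0.0269712 , -0.99817229,  0.0540799 ,  0.42733873],
       [-0.99940208,  0.02809622,  0.02015154, -0.01656347],
       [-0.02163415, -0.05350405, -0.99833325,  0.96004183],
       [ 0.        ,  0.        ,  0.        ,  1.        ]])}
lid [([205.0, 303.0], 0.96), ([219.0, 206.0], 0.89)]
lid_handle [([201.
[... 1041 characters left out ...]
4.0], 0.87), ([300.0, 299.0], 0.47)]
screw_slot [([358.0, 150.0], 0.48), ([334.0, 204.0], 0.47)]
key_block [([354.0, 173.0], 0.77), ([298.0, 304.0], 0.66)]
copper_bowl [([219.0, 279.0], 0.81)]
jar [([282.0, 166.0], 0.89)]
tub [([300.0, 224.0], 0.73)]
{'vertical_fov': 62.63481207747141, 'cx': 311.96418120230334, 'cy': 194.44411772545996, 'tool_from_camera': array([[-8.41004365e-05, -9.65172287e-01, -2.61615077e-01,
         6.70394281e-02],
       [ 9.99999847e-01, -2.24086346e-04,  5.05251872e-04,
         5.25589290e-05],
       [-5.46279472e-04, -2.61614995e-01,  9.65172159e-01,
        -1.43307600e-01],
       [ 0.00000000e+00,  0.00000000e+00,  0.00000000e+00,
         1.00000000e+00]])}
```

View pics/top0.png

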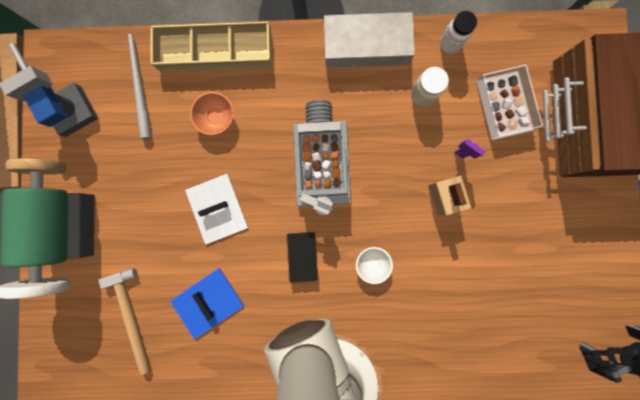

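View pics/side0.png

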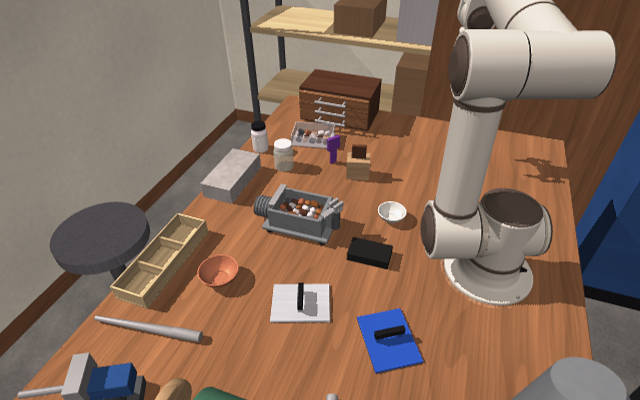

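The top view shows the aluminium lid at (217,208) and its blue look-alike at (207,304). The wooden key stands in its block at (453,195), the purple look-alike is at (470,150), and the tub is at (321,163) with the open dog at (316,203). I'll measure from the depth clouds of both cameras.

```bash
cat > h.py <<'E'
import numpy as np,cv2
from workcell import readout,imaging,spotter
from scipy.spatial.transform import Rotation as R
def T(name,obs=None):
    i=imaging.camera_info(name)
    if name!="wrist": return i,i["extrinsics"]
    M=np.eye(4);M[:3,:3]=R.from_euler("xyz",obs["tcp_rot"],degrees=True).as_matrix();M[:3,3]=obs["ee_pos"]
    return i,M@i["tool_from_camera"]
def cloud(name,d,obs=None):
    i,E=T(name,obs);f=200/np.tan(np.radians(i["vertical_fov"]/2))
    v,u=np.mgrid[:400,:640]
    P=np.stack([(u-i["cx"])/f*d,(v-i["cy"])/f*d,d],-1)@E[:3,:3].T+E[:3,3]
    P[d<=0]=np.nan
    return P
def ray(name,uv,obs=None):
    i,E=T(name,obs);f=200/np.tan(np.radians(i["vertical_fov"]/2))
    r=E[:3,:3]@np.array([(uv[0]-i["cx"])/f,(uv[1]-i["cy"])/f,1]);return E[:3,3],r/np.linalg.norm(r)
def tri(rays):
    A=0;b=0
    for o,r in rays:
        M=np.eye(3)-np.outer(r,r);A=A+M;b=b+M@o
    p=np.linalg.solve(A,b);return p,[np.linalg.norm((np.eye(3)-np.outer(r,r))@(p-o)) for o,r in rays]
def rect(P,m):
    q=P[m];q=q[np.isfinite(q[:,2])]
    if len(q)<5:return len(q)
    c,s,a=cv2.minAreaRect((q[:,:2]*1000).astype(np.float32))
    return len(q),np.round(c,1),np.round(s,1),round(a,1),"med",np.round(np.median(q,0)*1000,1)
def box(P,c,r,z0,z1):
    return (np.hypot(P[...,0]-c[0],P[...,1]-c[1])<r)&(P[...,2]>z0)&(P[...,2]<z1)
E
python3 - <<'E'
from h import *
C={}
for n in("top","side"):
    z=np.load(n+"0.npz");C[n]=cloud(n,z["d"])
t=C["top"]
for nm,(u,v) in dict(lid=(232,225),handle=(213,209),blue=(190,305),tub=(321,163),key=(455,193),purple=(470,150),block=(440,205),dog=(316,203),bench=(270,170),bench2=(400,300)).items(): print(nm,np.round(t[v,u]*1000))
Z=lambda u,v:t[v,u,:2]
for n in C:
    P=C[n];print(n)
    print("lidplate",rect(P,box(P,Z(217,208),.13,.004,.014)))
    print("handle",rect(P,box(P,Z(213,209),.06,.03,.06)))
    print("rim",rect(P,box(P,Z(321,163),.13,.084,.0935)))
    print("high",rect(P,box(P,Z(316,203),.06,.095,.14)), rect(P,box(P,Z(316,203),.06,.116,.14)))
    print("keeper",rect(P,box(P,Z(321,135),.07,.1,.13)))
    print("paddle",rect(P,box(P,Z(455,193),.04,.09,.14)))
    print("block",rect(P,box(P,Z(450,195),.06,.065,.082)))
pairs=dict(lid_handle=((214,208),(300,294)),key_grip=((460,195),(358,146)),rim=((322,159),(300,206)),keeper=((321,133),(280,194)),slot=((324,207),(334,204)))
for k,(a,b) in pairs.items(): print(k,*[np.round(np.array(x)*1000,1) for x in tri([ray("top",a),ray("side",b)])])
E
```

```text
lid [410. 240.   8.]
handle [451. 278.  40.]
blue [211. 349.  10.]
tub [557.   7.  51.]
key [ 470. -295.  116.]
purple [ 570. -341.   94.]
block [ 446. -278.   54.]
dog [457.  19. 108.]
bench [549. 141.   2.]
bench2 [ 209. -183.   -3.]
top
lidplate (2452, array([456.5, 269.7]), array([242.1, 225.2]), 38.6, 'med', array([453.3, 280.9,   7.9]))
handle (187, array([453.4, 282.1]), array([14.5, 74.3]), 19.7, 'med', array([453.7, 280.6,  41.2]))
rim (653, array([560.6,   7.4]), array([165.7, 116.1]), 1.5, 'med', array([531.5,   2.9,  89.7]))
high (395, array([457.1,  12.8]), array([97.6, 51.2]), 88.4, 'med', array([457.6,  12.3, 108.3])) (128, array([450.8,   4.5]), array([35.3, 28.8]), 65.2, 'med', array([451. ,   4.9, 123.5]))
keeper (373, array([634.1,   9.1]), array([ 20.1, 100. ]), 0.8, 'med', array([633.5,   9.7, 108.6]))
paddle (243, array([ 468.1, -302.6]), array([49.8, 14.9]), 14.8, 'med', array([ 467.5, -300. ,  122.4]))
block (630, array([ 468.4, -303.3]), array([79.9, 61.5]), 14.9, 'med', array([ 466.2, -292.8,   74.1]))
side
lidplate (1897, array([452.1, 252.8]), array([207.6
[... 237 characters left out ...]
19.1,  88.5]))
high (243, array([453.7,  14.8]), array([85. , 49.7]), 87.7, 'med', array([454.7,  16.7, 109.2])) (80, array([449.9,   3.9]), array([36.6, 31.7]), 69.3, 'med', array([450. ,   5.3, 122.2]))
keeper (156, array([632.8,   9.4]), array([ 20.9, 102.1]), 1.4, 'med', array([632.2,  12. , 107.5]))
paddle (148, array([ 466.7, -304.2]), array([49.4, 22.8]), 9.1, 'med', array([ 465. , -299.8,  112.7]))
block (220, array([ 465.7, -299.8]), array([78. , 65.2]), 17.2, 'med', array([ 464.6, -290.9,   73.7]))
lid_handle [453.4 278.1  31.7] [0.7 0.7]
key_grip [ 467.7 -304.   118.9] [2.3 2.3]
rim [562.5   3.3  72.8] [0.6 0.6]
keeper [622.1   4.4 103.5] [3. 3.]
slot [450.5   2.  112.2] [3.5 3.5]
```

Both views agree, as do the sizes and heights:

| Thing | Position (mm) | Height (mm) | Yaw |
|---|---|---|---|
| Lid handle | (453, 282) | top 41 | 19.7° |
| Tub | (560.6, 7.4) | rim 90 | about 1.3° |
| Screw | (450.6, 4.9) | – | – |
| Key and block | (468, -303) | – | about 15° |

Candidates for the lid in the top view are the aluminium one (217,208) and the blue one (207,304). For the key they are the wooden one (453,195) and the purple one (470,150). I choose the aluminium lid and the wooden key. I'll move over the lid and take a close look.

```bash
python3 -m jog '[{"rotation":[0,0,90],"translation":[268,799,-30],"grip":85},{"rotation":[0,0,90],"translation":[268,799,-30],"grip":85},{"rotation":[0,0,90],"translation":[268,799,-30],"grip":85},{"rotation":[0,0,90],"translation":[268,799,-30],"grip":85},{"rotation":[0,0,90],"translation":[268,799,-30],"grip":85},{"rotation":[0,0,90],"translation":[268,799,-30],"grip":85},{"rotation":[0,0,90],"translation":[268,799,-30],"grip":85},{"rotation":[0,0,90],"translation":[268,799,-30],"grip":85},{"rotation":[0,0,90],"translation":[268,799,-30],"grip":85},{"rotation":[0,0,90],"translation":[268,799,-30],"grip":85},{"rotation":[0,0,90],"translation":[268,799,-30],"grip":85},{"rotation":[0,0,90],"translation":[268,799,-30],"grip":85},{"rotation":[0,0,90],"translation":[268,799,-30],"grip":85},{"rotation":[0,0,90],"translation":[268,799,-30],"grip":85},{"rotation":[0,0,90],"translation":[268,799,-30],"grip":85},{"rotation":[0,0,90],"translation":[268,799,-30],"grip":85},{"rotation":[0,0,90],"translation":[268,799,-30],"grip":85},{"rotation":[0,0,90],"translation":[268,799,-30],"grip":85},{"rotation":[0,0,90],"translation":[268,799,-30],"grip":85},{"rotation":[0,0,90],"translation":[268,799,-30],"grip":85}]'
python3 - <<'E'
from h import *
o=readout.get_obs();p,d=imaging.camera("wrist");P=cloud("wrist",d,o)
print(o["time"],o["ee_pos"],o["tcp_rot"],o["q"])
cv2.imwrite("pics/w1.png",p[:,:,::-1])
print(rect(P,box(P,(.453,.282),.06,.03,.06)))
print(rect(P,box(P,(.453,.282),.105,.004,.014)))
E
```

```text
time: 3.2
ee_pos: [0.4532, 0.2805, 0.2015]
tcp_rot: [180.0, 0.0, 109.7]
wrist_force: [-0.2, -0.9, -0.2]
opening: 0.0851
grasp_force: 0.0
3.2 [0.45319289 0.28050768 0.20152809] [1.79999731e+02 9.57715069e-03 1.09678354e+02] [ 3.17608345e+01  2.10725083e+00  3.75601633e+00  9.16505070e+01
 -9.42132496e-03  1.02082481e+02]
(1159, array([452.9, 281. ]), array([13.6, 73.4]), 19.9, 'med', array([452.5, 282.5,  42.6]))
(14599, array([453.2, 280.5]), array([150.3, 116.3]), 19.9, 'med', array([450.5, 285. ,   8.7]))
```

View pics/w1.png

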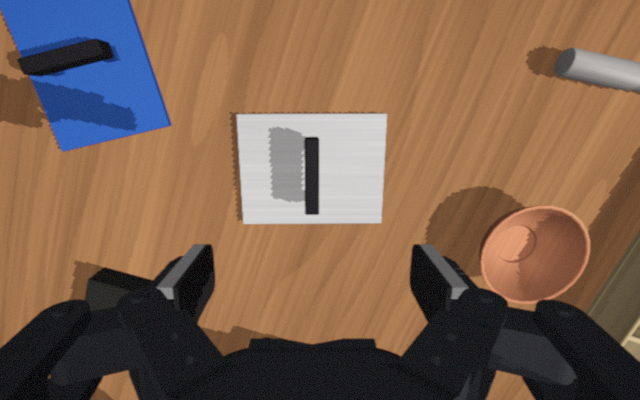

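The wrist picture shows the aluminium lid at (312,168) with its black handle lined up between the fingers. The blue one is well away at (90,75). I'll descend and grip.

```bash
python3 -m jog '[{"rotation":[0,0,0.2],"translation":[0,0.5,-45],"grip":85},{"rotation":[0,0,0.2],"translation":[0,0.5,-90],"grip":60},{"rotation":[0,0,0.2],"translation":[0,0.5,-130],"grip":60},{"rotation":[0,0,0.2],"translation":[0,0.5,-160],"grip":60},{"rotation":[0,0,0.2],"translation":[0,0.5,-178],"grip":60},{"rotation":[0,0,0.2],"translation":[0,0.5,-187],"grip":60},{"rotation":[0,0,0.2],"translation":[0,0.5,-187],"grip":50},{"rotation":[0,0,0.2],"translation":[0,0.5,-187],"grip":10},{"rotation":[0,0,0.2],"translation":[0,0.5,-187],"grip":10},{"rotation":[0,0,0.2],"translation":[0,0.5,-187],"grip":10},{"rotation":[0,0,0.2],"translation":[0,0.5,-187],"grip":10},{"rotation":[0,0,0.2],"translation":[0,0.5,-187],"grip":10},{"rotation":[0,0,0.2],"translation":[0,0.5,-187],"grip":10},{"rotation":[0,0,0.2],"translation":[0,0.5,-187],"grip":10}]' 100
```

```text
time: 4.65
ee_pos: [0.4541, 0.282, 0.0159]
tcp_rot: [179.9, -0.0, 109.9]
wrist_force: [-1.6, -2.1, 5.7]
opening: 0.0118
grasp_force: 97.9
```

```bash
python3 -m jog '[{"rotation":[0,0,0],"translation":[0,0,20],"grip":10},{"rotation":[0,0,0],"translation":[0,0,50],"grip":10},{"rotation":[0,0,0],"translation":[0,0,90],"grip":10},{"rotation":[0,0,0],"translation":[0,0,130],"grip":10},{"rotation":[0,0,0],"translation":[0,0,170],"grip":10},{"rotation":[0,0,-3],"translation":[10,-35,184],"grip":10},{"rotation":[0,0,-6],"translation":[23,-80,184],"grip":10},{"rotation":[0,0,-9],"translation":[36,-125,184],"grip":10},{"rotation":[0,0,-12],"translation":[49,-170,184],"grip":10},{"rotation":[0,0,-15],"translation":[60,-210,184],"grip":10},{"rotation":[0,0,-17],"translation":[70,-245,184],"grip":10},{"rotation":[0,0,-18.6],"translation":[75,-268,184],"grip":10},{"rotation":[0,0,-18.6],"translation":[76.5,-275,184],"grip":10},{"rotation":[0,0,-18.6],"translation":[76.5,-275,184],"grip":10},{"rotation":[0,0,-18.6],"translation":[76.5,-275,184],"grip":10},{"rotation":[0,0,-18.6],"translation":[76.5,-275,184],"grip":10}]'
python3 - <<'E'
from h import *
o=readout.get_obs();print(o["time"],o["ee_pos"],o["tcp_rot"])
for n in("wrist","top","side"):
    p,d=imaging.camera(n);P=cloud(n,d,o);cv2.imwrite(f"pics/{n}2.png",p[:,:,::-1])
    c=o["ee_pos"];z=c[2]
    print(n,"plate",rect(P,box(P,c,.105,z-.016,z+.002)))
    print("rim",rect(P,box(P,(.5606,.0074),.13,.084,.0935)),"keeper",rect(P,box(P,(.634,.009),.06,.1,.125)))
    print("head",rect(P,box(P,(.451,.005),.03,.116,.14)))
E
```

```text
time: 6.25
ee_pos: [0.5297, 0.0078, 0.1983]
tcp_rot: [-180.0, -0.0, 91.4]
wrist_force: [-1.3, 0.5, -4.7]
opening: 0.0121
grasp_force: 98.3
6.25 [0.52970542 0.00777174 0.19834763] [-1.79998611e+02 -1.55476972e-02  9.13898142e+01]
wrist plate (43069, array([530.3,   7.1]), array([150.5, 116.6]), 1.3, 'med', array([529.2,  34. , 191.1]))
rim (1077, array([559.9,  62.7]), array([165.6,   2.9]), 1.4, 'med', array([561.6,  62.8,  90.5])) keeper 0
head 0
top plate 0
rim 0 keeper 0
head 0
side plate (1230, array([529.2,   8.3]), array([151.1, 120.8]), 1.6, 'med', array([516.1,  21.9, 188.9]))
rim (292, array([541. ,   7.6]), array([208.8, 121.2]), 4.3, 'med', array([529.7,  57.8,  88.2])) keeper (120, array([632.6,  20.4]), array([21.3, 77. ]), 0.6, 'med', array([631.4,  24.5, 107.5]))
head (82, array([449.8,   4. ]), array([37.3, 31.1]), 66.7, 'med', array([449.7,   6.3, 122.1]))
```

View pics/wrist2.png

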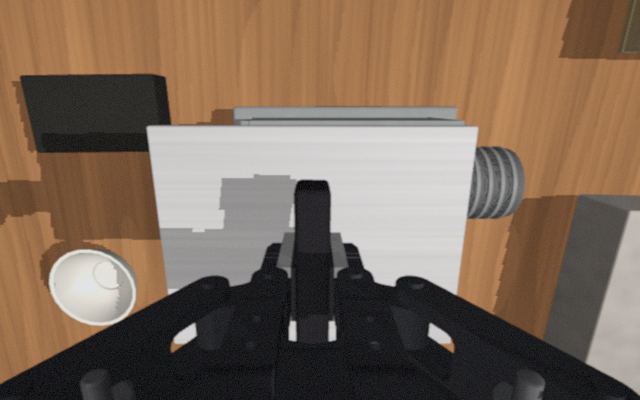

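The lid is held level at (530,7) with the same yaw as the tub. The picture shows it centred over the tub, whose rim shows at (345,112). Next I work out the insertion waypoints.

```bash
python3 - <<'E'
from h import *
c=np.array([529.7,7.8,198.3]);L0=np.array([530.2,7.2,182.5]);off=c-L0
Z=R.from_euler("z",1.35,degrees=True);tub=np.array([560.4,7.2,90])
for xb,h,t in[(45,60,14),(45,12,14),(55,7,14),(65,3,14),(70,2.5,12),(75,2.5,8),(75,2,4),(75,1,1),(75,.5,0)]:
    a=np.radians(t);o=np.array([xb-75*np.cos(a),0,h+75*np.sin(a)])
    Rl=Z*R.from_euler("y",t,degrees=True)*Z.inv()
    print(xb,h,t,np.round(Rl.as_rotvec(degrees=True),2),np.round(tub+Z.apply(o)+Rl.apply(off)-c,1))
E
```

```text
45 60 14 [-0.33 14.    0.  ] [  6.3  -0.6 -14.7]
45 12 14 [-0.33 14.    0.  ] [  6.3  -0.6 -62.7]
55 7 14 [-0.33 14.    0.  ] [ 16.3  -0.3 -67.7]
65 3 14 [-0.33 14.    0.  ] [ 26.3  -0.1 -71.7]
70 2.5 12 [-0.28 12.    0.  ] [ 30.1  -0.  -74.7]
75 2.5 8 [-0.19  8.    0.  ] [ 33.1   0.1 -79.6]
75 2 4 [-0.09  4.    0.  ] [ 31.5   0.  -85.3]
75 1 1 [-0.02  1.    0.  ] [ 30.5   0.  -90.2]
75 0.5 0 [0. 0. 0.] [ 30.2   0.  -92. ]
```

First move to the tilted pose just in front of the keeper, then check.

```bash
python3 -m jog '[{"rotation":[-0.16,7,0],"translation":[3,-0.3,-5],"grip":10},{"rotation":[-0.33,14,0],"translation":[6.3,-0.6,-15],"grip":10},{"rotation":[-0.33,14,0],"translation":[6.3,-0.6,-35],"grip":10},{"rotation":[-0.33,14,0],"translation":[6.3,-0.6,-52],"grip":10},{"rotation":[-0.33,14,0],"translation":[6.3,-0.6,-62.7],"grip":10},{"rotation":[-0.33,14,0],"translation":[6.3,-0.6,-62.7],"grip":10},{"rotation":[-0.33,14,0],"translation":[6.3,-0.6,-62.7],"grip":10},{"rotation":[-0.33,14,0],"translation":[6.3,-0.6,-62.7],"grip":10}]'
python3 - <<'E'
from h import *
o=readout.get_obs();print(o["time"],o["ee_pos"],o["tcp_rot"])
n="side"
p,d=imaging.camera(n);P=cloud(n,d,o);cv2.imwrite(f"pics/{n}3.png",cv2.resize(p[150:270,220:380,::-1],None,fx=5,fy=5,interpolation=2))
# lid top plane fit in tub frame
Z=R.from_euler("z",1.35,degrees=True);q=Z.inv().apply((P.reshape(-1,3)*1000-np.array([560.4,7.2,90])))
pr=p.reshape(-1,3).astype(int)
m=(q[:,0]>-100)&(q[:,0]<-40)&(abs(q[:,1])<55)&(q[:,2]>36)&(q[:,2]<70)&(pr.min(1)>110)
m|=(q[:,0]>20)&(q[:,0]<42)&(abs(q[:,1])<55)&(q[:,2]>14)&(q[:,2]<36)&(pr.min(1)>110)
s=q[m];A=np.c_[s[:,0],s[:,1],np.ones(len(s))];k,*_=np.linalg.lstsq(A,s[:,2],rcond=None);r=s[:,2]-A@k
g=abs(r)<3;k,*_=np.linalg.lstsq(A[g],s[g,2],rcond=None)
print(len(s),g.sum(),"tilt",np.degrees(np.arctan(-k[0])),np.degrees(np.arctan(k[1])),"top at x=46.9:",k[0]*46.9+k[2],"expect",12+7.8)
E
```

```text
time: 7.2
ee_pos: [0.5365, 0.0062, 0.1372]
tcp_rot: [-166.1, 0.0, 91.3]
wrist_force: [-0.2, -0.5, -4.6]
opening: 0.0124
grasp_force: 98.8
7.2 [0.53649844 0.00617009 0.13716873] [-1.66141067e+02  1.47425686e-02  9.13081478e+01]
625 589 tilt 13.745165981913463 -0.1301397573409115 top at x=46.9: 20.33326566546188 expect 19.8
```

View pics/side3.png

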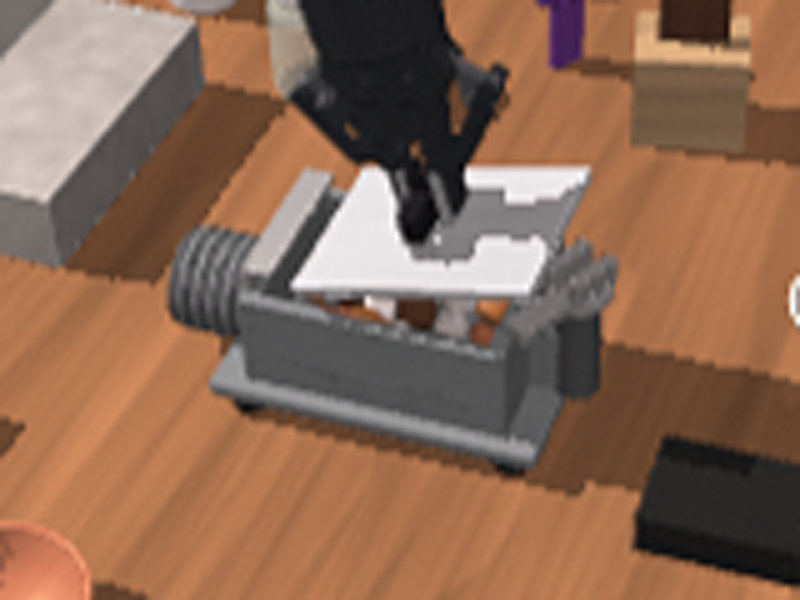

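Everything is as planned: the lid is tilted 13.7° and its back edge is just short of the keeper, around (300,230) in the crop. The front edge clears the screw head at (590,260).

```bash
python3 -m jog '[{"rotation":[0,0,0],"translation":[5,0.5,-2.5],"grip":10},{"rotation":[0,0,0],"translation":[10,0.8,-5],"grip":10},{"rotation":[0,0,0],"translation":[15,0.8,-7.5],"grip":10},{"rotation":[0,0,0],"translation":[20,0.8,-9.5],"grip":10},{"rotation":[0.05,-2,0],"translation":[23.8,0.8,-12.3],"grip":10},{"rotation":[0.09,-4,0],"translation":[25.3,0.8,-14.7],"grip":10},{"rotation":[0.14,-6,0],"translation":[26.8,0.8,-17.2],"grip":10},{"rotation":[0.14,-6,0],"translation":[26.8,0.8,-17.2],"grip":10},{"rotation":[0.14,-6,0],"translation":[26.8,0.8,-17.2],"grip":10}]'
```

```text
time: 8.15
ee_pos: [0.5629, 0.0069, 0.1185]
tcp_rot: [-171.9, 0.0, 91.3]
wrist_force: [0.5, -0.2, -3.9]
opening: 0.0122
grasp_force: 99.0
```

```bash
python3 -m jog '[{"rotation":[0.05,-2,0],"translation":[-0.8,0,-2.7],"grip":10},{"rotation":[0.09,-4,0],"translation":[-1.6,0,-5.4],"grip":10},{"rotation":[0.14,-6,0],"translation":[-2.2,0,-8.6],"grip":10},{"rotation":[0.17,-7,0],"translation":[-2.6,0,-10.3],"grip":10},{"rotation":[0.19,-8,0],"translation":[-2.9,0,-12.0],"grip":10},{"rotation":[0.19,-8,0],"translation":[-2.9,0,-12.5],"grip":10},{"rotation":[0.19,-8,0],"translation":[-2.9,0,-12.5],"grip":10},{"rotation":[0.19,-8,0],"translation":[-2.9,0,-12.5],"grip":10}]'
```

```text
time: 8.95
ee_pos: [0.5602, 0.0069, 0.106]
tcp_rot: [-180.0, 0.0, 91.3]
wrist_force: [-0.4, 0.4, -3.1]
opening: 0.012
grasp_force: 99.3
```

```bash
python3 -m jog '[{"rotation":[0,0,0],"translation":[0,0,-0.6],"grip":10},{"rotation":[0,0,0],"translation":[0,0,-0.6],"grip":10},{"rotation":[0,0,0],"translation":[0,0,-0.6],"grip":20},{"rotation":[0,0,0],"translation":[0,0,-0.6],"grip":35},{"rotation":[0,0,0],"translation":[0,0,0],"grip":45},{"rotation":[0,0,0],"translation":[0,0,0],"grip":45},{"rotation":[0,0,0],"translation":[0,0,30],"grip":45},{"rotation":[0,0,0],"translation":[0,0,70],"grip":45},{"rotation":[0,0,0],"translation":[-10,0,120],"grip":60},{"rotation":[0,0,0],"translation":[-30,0,145],"grip":60},{"rotation":[0,0,0],"translation":[-40,0,145],"grip":60},{"rotation":[0,0,0],"translation":[-40,0,145],"grip":60},{"rotation":[0,0,0],"translation":[-40,0,145],"grip":60}]'
python3 - <<'E'
from h import *
Z=R.from_euler("z",1.35,degrees=True);o=readout.get_obs()
for n in("wrist","side","top"):
    p,d=imaging.camera(n);P=cloud(n,d,o);cv2.imwrite(f"pics/{n}4.png",p[:,:,::-1])
    print(n,o["time"],"handle",rect(P,box(P,(.560,.007),.06,.112,.15)))
    q=Z.inv().apply((P.reshape(-1,3)*1000-np.array([560.4,7.2,90])));pr=p.reshape(-1,3).astype(int)
    m=(abs(q[:,0])<80)&(abs(q[:,1])<63)&(q[:,2]>4)&(q[:,2]<12)&(pr.min(1)>140);s=q[m]
    if m.sum()>50:
        A=np.c_[s[:,0],s[:,1],np.ones(len(s))];k,*_=np.linalg.lstsq(A,s[:,2],rcond=None)
        print(m.sum(),"tilt",np.degrees(k[:2]),"top z",k[2],"rect",cv2.minAreaRect(s[:,:2].astype(np.float32)),"x range",np.percentile(s[:,0],[.2,99.8]),np.percentile(s[:,1],[.2,99.8]))
    print("head",rect(P,box(P,(.451,.005),.04,.116,.14)))
    print("paddle",rect(P,box(P,(.468,-.303),.04,.09,.14)))
E
```

```text
time: 10.25
ee_pos: [0.52, 0.0069, 0.2497]
tcp_rot: [-179.9, -0.0, 91.3]
wrist_force: [0.2, -1.4, 0.1]
opening: 0.0598
grasp_force: 0.0
wrist 10.25 handle (1695, array([560.7,   6.7]), array([14.2, 73.5]), 1.3, 'med', array([559.5,   9.5, 132.5]))
17569 tilt [ 0.13779171 -0.03811313] top z 8.693631585391186 rect ((-2.2001953125, -1.1260566711425781), (116.32244110107422, 155.57907104492188), 89.94775390625) x range [-79.59460737  72.77676639] [-58.74055586  57.01206069]
head (1006, array([450.8,   3.4]), array([36.9, 29.3]), 65.5, 'med', array([450.9,   4.7, 124.5]))
paddle 0
side 10.25 handle (130, array([559.1,   7.2]), array([14.9, 79.4]), 1.8, 'med', array([556.3,  14.3, 128.9]))
806 tilt [-0.10850786  0.14185607] top z 6.776720630175146 rect ((-1.814117431640625, -0.5779533386230469), (120.97003173828125, 150.13868713378906), 89.30879211425781) x range [-76.30754094  71.18500984] [-60.41206059  59.3912801 ]
head (86, array([451.1,   3.7]), array([37. , 34.3]), 68.6, 'med', array([449.9,   6.3, 121.7]))
paddle (149, array([ 466.3, -302.9]), array([48.4, 21.7]), 15.9, 'med', array([ 465.4, -299.3,  112.3]))
top 10.25 handle 0
head 0
paddle (245, array([ 468.3, -303.1]), array([49.5, 16.1]), 14.2, 'med', array([ 467.5, -299.9,  122.5]))
```

View pics/wrist4.png

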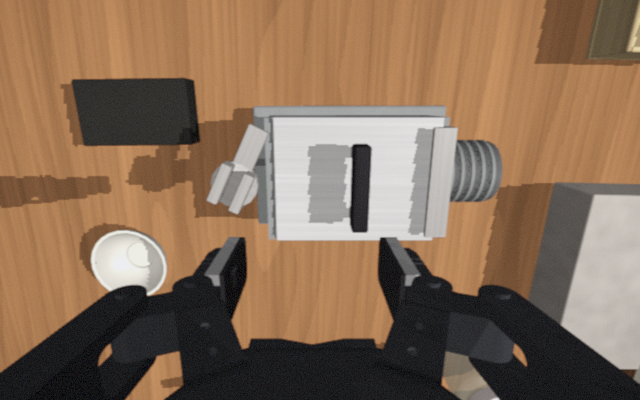

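The lid lies flat (tilt about 0.1°) and square, at (355,185) in the picture, with its back edge under the keeper at (440,185). Next I measure the dog's angle and go over the key. I use tool yaw -165° so that joint 6 keeps enough range for the turn.

```bash
cat >> h.py <<'E'
def doglook(P):
    ax=np.array([450.5,4.8]);q=P.reshape(-1,3)*1000;q=q[np.isfinite(q[:,2])]
    r=np.hypot(*(q[:,:2]-ax).T)
    s=q[(r>28)&(r<58)&(q[:,2]>103.5)&(q[:,2]<113)]
    v=np.median(s[:,:2],0)-ax if len(s) else np.zeros(2)
    b=q[(r<26)&(q[:,2]>117)&(q[:,2]<132)]
    return len(s),"dog dir",np.round(np.degrees(np.arctan2(v[1],v[0])),1),"arm rect",cv2.minAreaRect(s[:,:2].astype(np.float32)) if len(s)>5 else 0,"head",cv2.minAreaRect(b[:,:2].astype(np.float32)) if len(b)>5 else 0,"z",np.round(np.median(b[:,2]),1) if len(b) else 0
E
python3 - <<'E'
from h import *
o=readout.get_obs()
for n in("wrist","side"):
    p,d=imaging.camera(n);print(n,doglook(cloud(n,d,o)))
E
python3 -m jog '[{"rotation":[0,0,8],"translation":[-4,-24,-2],"grip":50},{"rotation":[0,0,16],"translation":[-8,-48,-4],"grip":50},{"rotation":[0,0,24],"translation":[-12,-72,-6],"grip":50},{"rotation":[0,0,32],"translation":[-16,-96,-8],"grip":50},{"rotation":[0,0,40],"translation":[-20,-120,-9],"grip":50},{"rotation":[0,0,48],"translation":[-24,-144,-10],"grip":50},{"rotation":[0,0,56],"translation":[-28,-168,-11],"grip":50},{"rotation":[0,0,64],"translation":[-32,-192,-12],"grip":50},{"rotation":[0,0,72],"translation":[-36,-216,-14],"grip":50},{"rotation":[0,0,80],"translation":[-40,-240,-16],"grip":50},{"rotation":[0,0,88],"translation":[-44,-264,-18],"grip":50},{"rotation":[0,0,96],"translation":[-48,-288,-20],"grip":50},{"rotation":[0,0,103.7],"translation":[-52,-310,-20],"grip":50},{"rotation":[0,0,103.7],"translation":[-52,-310,-20],"grip":50},{"rotation":[0,0,103.7],"translation":[-52,-310,-20],"grip":50},{"rotation":[0,0,103.7],"translation":[-52,-310,-20],"grip":50}]'
python3 - <<'E'
from h import *
o=readout.get_obs();print(o["q"])
for n in ("wrist","top"):
    p,d=imaging.camera(n);P=cloud(n,d,o);cv2.imwrite(f"pics/{n}5.png",p[:,:,::-1])
    print(n,"paddle",rect(P,box(P,(.468,-.303),.04,.118,.14)),"block",rect(P,box(P,(.468,-.303),.06,.068,.082)))
    print("dog",doglook(P))
E
```

```text
wrist (673, 'dog dir', np.float64(63.7), 'arm rect', ((468.11309814453125, 41.12403106689453), (27.20025634765625, 18.083568572998047), 65.31460571289062), 'head', ((450.9483642578125, 3.6747779846191406), (36.395843505859375, 29.12595558166504), 65.19189453125), 'z', np.float64(124.5))
side (44, 'dog dir', np.float64(66.0), 'arm rect', ((466.8085021972656, 42.51335144042969), (28.19354248046875, 18.764915466308594), 69.03250122070312), 'head', ((449.927734375, 4.277645111083984), (37.92940139770508, 31.610755920410156), 68.77571105957031), 'z', np.float64(121.6))
time: 12.1
ee_pos: [0.4683, -0.3025, 0.2307]
tcp_rot: [180.0, -0.0, -165.1]
wrist_force: [-0.2, -0.0, 0.4]
opening: 0.05
grasp_force: 0.0
[-3.28703547e+01  6.03210821e+00  1.11496364e+01  9.51414032e+01
  1.19765562e-02 -4.77690814e+01]
wrist paddle (1118, array([ 468.8, -305.3]), array([50. , 13.7]), 14.9, 'med', array([ 467.4, -305.6,  125.6])) block (4310, array([ 468.7, -305.2]), array([79.8, 60.2]), 14.7, 'med', array([ 462.7, -309.1,   75.7]))
dog (0, 'dog dir', np.float64(0.0), 'arm rect', 0, 'head', ((455.5461730957031, -18.952199935913086), (5.665186882019043, 2.883699655532837), 8.58233642578125), 'z', np.float64(118.1))
top paddle (81, array([ 467.8, -302. ]), array([49.7, 13.3]), 12.6, 'med', array([ 478.8, -298.9,  123.6])) block (579, array([ 468.2, -302.8]), array([79.7, 61.5]), 14.9, 'med', array([ 466.4, -291.7,   74.2]))
dog (94, 'dog dir', np.float64(64.0), 'arm rect', ((467.9493103027344, 42.08340072631836), (27.609594345092773, 17.718353271484375), 65.26284790039062), 'head', ((450.8697204589844, 4.463438034057617), (35.32841491699219, 28.909343719482422), 65.36326599121094), 'z', np.float64(123.6))
```

View pics/wrist5.png

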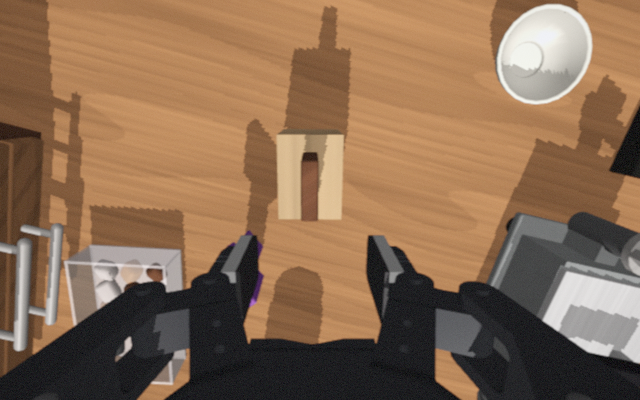

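The wrist picture shows the wooden key in its block at (310,185), centred between the fingers. The purple look-alike is behind the left finger at (252,270), 88 mm clear of it. The dog is at 65.3° in the world frame, so the slot is too. Now grip the key.

```bash
python3 -m jog '[{"rotation":[0,0,0],"translation":[0,-1.3,-45],"grip":50},{"rotation":[0,0,0],"translation":[0,-1.3,-85],"grip":50},{"rotation":[0,0,0],"translation":[0,-1.3,-120],"grip":50},{"rotation":[0,0,0],"translation":[0,-1.3,-138],"grip":50},{"rotation":[0,0,0],"translation":[0,-1.3,-145],"grip":50},{"rotation":[0,0,0],"translation":[0,-1.3,-145],"grip":40},{"rotation":[0,0,0],"translation":[0,-1.3,-145],"grip":10},{"rotation":[0,0,0],"translation":[0,-1.3,-145],"grip":10},{"rotation":[0,0,0],"translation":[0,-1.3,-145],"grip":10},{"rotation":[0,0,0],"translation":[0,-1.3,-145],"grip":10},{"rotation":[0,0,0],"translation":[0,-1.3,-145],"grip":10},{"rotation":[0,0,0],"translation":[0,-1.3,-145],"grip":10}]' 100
```

```text
time: 13.4
ee_pos: [0.4689, -0.3048, 0.0877]
tcp_rot: [-179.9, 0.1, -165.0]
wrist_force: [0.3, 0.6, 7.0]
opening: 0.0127
grasp_force: 98.1
```

```bash
python3 -m jog '[{"rotation":[0,0,0],"translation":[0,0,15],"grip":10},{"rotation":[0,0,0],"translation":[0,0,35],"grip":10},{"rotation":[0,0,0],"translation":[0,0,60],"grip":10},{"rotation":[0,0,0],"translation":[0,0,95],"grip":10},{"rotation":[0,0,0],"translation":[0,15,130],"grip":10},{"rotation":[0,0,6],"translation":[-2,50,130],"grip":10},{"rotation":[0,0,13],"translation":[-5,90,130],"grip":10},{"rotation":[0,0,20],"translation":[-7,130,130],"grip":10},{"rotation":[0,0,27],"translation":[-10,170,130],"grip":10},{"rotation":[0,0,34],"translation":[-12,210,130],"grip":10},{"rotation":[0,0,41],"translation":[-15,250,130],"grip":10},{"rotation":[0,0,47],"translation":[-17,285,130],"grip":10},{"rotation":[0,0,50.3],"translation":[-18,303,130],"grip":10},{"rotation":[0,0,50.3],"translation":[-18,309,130],"grip":10},{"rotation":[0,0,50.3],"translation":[-18,309,130],"grip":10},{"rotation":[0,0,50.3],"translation":[-18,309,130],"grip":10},{"rotation":[0,0,50.3],"translation":[-18,309,130],"grip":10}]'
python3 - <<'E'
from h import *
o=readout.get_obs();print(o["q"])
for n in ("wrist","side"):
    p,d=imaging.camera(n);P=cloud(n,d,o);cv2.imwrite(f"pics/{n}6.png",p[:,:,::-1] if n=="wrist" else cv2.resize(p[110:260,250:410,::-1],None,fx=4,fy=4))
    print(n,"dog",doglook(P))
    q=P.reshape(-1,3)*1000;r=np.hypot(*(q[:,:2]-o["ee_pos"][:2]*1000).T)
    for a,b in((134,165),(165,205)):
        s=q[(r<30)&(q[:,2]>a)&(q[:,2]<b)]
        if len(s)>5: print("blade",a,len(s),np.round(np.median(s,0),1),s[:,2].min(),cv2.minAreaRect(s[:,:2].astype(np.float32)))
E
```

```text
time: 15.1
ee_pos: [0.4502, 0.0037, 0.216]
tcp_rot: [-180.0, -0.0, -114.8]
wrist_force: [-0.1, -0.3, -1.7]
opening: 0.013
grasp_force: 97.7
[ 4.75880717e-01 -8.91298499e+00 -5.12522091e+00  9.37861705e+01
 -9.50671319e-03 -6.47055820e+01]
wrist dog (0, 'dog dir', np.float64(0.0), 'arm rect', 0, 'head', ((451.55029296875, 2.8720836639404297), (35.65998458862305, 28.706876754760742), 65.51142120361328), 'z', np.float64(124.6))
blade 134 64 [445.   -9.5 153.6] 144.59993287257325 ((445.174560546875, -9.614877700805664), (1.0034257173538208, 5.914248466491699), 64.88297271728516)
side dog (45, 'dog dir', np.float64(66.4), 'arm rect', ((466.6489562988281, 42.46788787841797), (25.60663604736328, 19.925704956054688), 64.30115509033203), 'head', ((449.017822265625, 3.67041015625), (37.548274993896484, 31.080169677734375), 66.85498046875), 'z', np.float64(121.8))
blade 134 51 [448.7   6.7 153.7] 141.687157584783 ((448.0133361816406, 5.066904067993164), (25.8863525390625, 8.60400390625), 49.721214294433594)
blade 165 80 [448.2   7.1 184. ] 166.29180571816815 ((448.8110046386719, 5.227445602416992), (46.76826858520508, 10.283726692199707), 63.191532135009766)
```

View pics/side6.png

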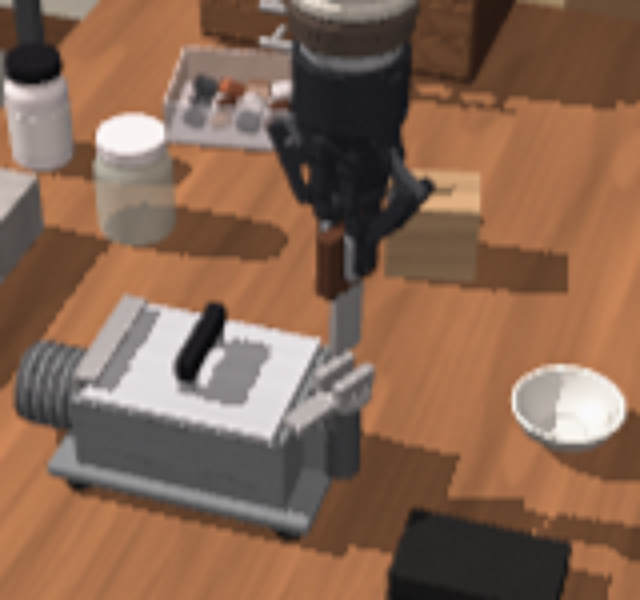

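The crop shows the key upright over the screw head, blade end at (345,345) and head at (350,385). In the wrist data the blade and slot centres agree to about 0.5 mm. Insert, slowly.

```bash
python3 -m jog '[{"rotation":[0,0,0],"translation":[0.6,0,-8],"grip":10},{"rotation":[0,0,0],"translation":[0.6,0,-15],"grip":10},{"rotation":[0,0,0],"translation":[0.6,0,-19],"grip":10},{"rotation":[0,0,0],"translation":[0.6,0,-22],"grip":10},{"rotation":[0,0,0],"translation":[0.6,0,-25],"grip":10},{"rotation":[0,0,0],"translation":[0.6,0,-28],"grip":10},{"rotation":[0,0,0],"translation":[0.6,0,-31],"grip":10},{"rotation":[0,0,0],"translation":[0.6,0,-33],"grip":10},{"rotation":[0,0,0],"translation":[0.6,0,-33],"grip":10},{"rotation":[0,0,0],"translation":[0.6,0,-33],"grip":10}]'
```

```text
time: 16.2
ee_pos: [0.4507, 0.0046, 0.183]
tcp_rot: [-180.0, 0.0, -114.7]
wrist_force: [0.9, -0.3, -0.9]
opening: 0.013
grasp_force: 97.7
```

```bash
python3 -m jog '[{"rotation":[0,0,-4],"translation":[0,0,0],"grip":10},{"rotation":[0,0,-8],"translation":[0,0,0],"grip":10},{"rotation":[0,0,-12],"translation":[0,0,0],"grip":10},{"rotation":[0,0,-16],"translation":[0,0,0],"grip":10},{"rotation":[0,0,-20],"translation":[0,0,0],"grip":10},{"rotation":[0,0,-24],"translation":[0,0,0],"grip":10},{"rotation":[0,0,-28],"translation":[0,0,0],"grip":10},{"rotation":[0,0,-32],"translation":[0,0,0],"grip":10},{"rotation":[0,0,-36],"translation":[0,0,0],"grip":10},{"rotation":[0,0,-40],"translation":[0,0,0],"grip":10},{"rotation":[0,0,-44],"translation":[0,0,0],"grip":10},{"rotation":[0,0,-48],"translation":[0,0,0],"grip":10},{"rotation":[0,0,-52],"translation":[0,0,0],"grip":10},{"rotation":[0,0,-56],"translation":[0,0,0],"grip":10},{"rotation":[0,0,-60],"translation":[0,0,0],"grip":10},{"rotation":[0,0,-64],"translation":[0,0,0],"grip":10},{"rotation":[0,0,-64],"translation":[0,0,0],"grip":10}]'
python3 - <<'E'
from h import *
o=readout.get_obs();print(o["torque"],o["q"])
for n in ("wrist","side"):
    p,d=imaging.camera(n);P=cloud(n,d,o);print(n,doglook(P))
    cv2.imwrite(f"pics/{n}7.png",p[:,:,::-1])
E
```

```text
time: 17.9
ee_pos: [0.4511, 0.0039, 0.1831]
tcp_rot: [-179.9, 0.1, -178.8]
wrist_force: [1.5, -5.0, -1.4]
opening: 0.0126
grasp_force: 97.6
[-1.39148858 -0.65161354  0.09595464] [ 0.55889728 -9.31489224 -9.11795103 90.135891   -0.09971972 -0.66130723]
wrist (0, 'dog dir', np.float64(0.0), 'arm rect', 0, 'head', ((450.7913818359375, 3.0218143463134766), (35.91106414794922, 28.981487274169922), 12.884881973266602), 'z', np.float64(124.6))
side (43, 'dog dir', np.float64(13.5), 'arm rect', ((490.5058898925781, 13.056652069091797), (23.40786361694336, 22.981111526489258), 20.20828628540039), 'head', ((449.2810974121094, 6.457546234130859), (35.22827911376953, 28.39016342163086), 13.406981468200684), 'z', np.float64(122.3))
```

The dog trails the key by 11.5° of slack, as expected. I continue to the stop.

```bash
python3 -m jog '[{"rotation":[0,0,-3],"translation":[0,0,0],"grip":10},{"rotation":[0,0,-6],"translation":[0,0,0],"grip":10},{"rotation":[0,0,-9],"translation":[0,0,0],"grip":10},{"rotation":[0,0,-11],"translation":[0,0,0],"grip":10},{"rotation":[0,0,-12.5],"translation":[0,0,0],"grip":10},{"rotation":[0,0,-12.5],"translation":[0,0,0],"grip":10},{"rotation":[0,0,-12.5],"translation":[0,0,0],"grip":10}]'
python3 - <<'E'
from h import *
o=readout.get_obs();print(o["torque"])
for n in ("wrist","side"):
    p,d=imaging.camera(n);P=cloud(n,d,o);print(n,doglook(P))
E
```

```text
time: 18.7
ee_pos: [0.4511, 0.0038, 0.1832]
tcp_rot: [-179.9, 0.1, 168.9]
wrist_force: [2.0, -5.6, -1.6]
opening: 0.013
grasp_force: 97.7
[-1.65919501 -0.57102527  0.15219735]
wrist (0, 'dog dir', np.float64(0.0), 'arm rect', 0, 'head', ((450.9366760253906, 3.1216249465942383), (36.321990966796875, 29.0411319732666), 1.3083674907684326), 'z', np.float64(124.6))
side (44, 'dog dir', np.float64(2.6), 'arm rect', ((491.513671875, 5.664116382598877), (22.582006454467773, 26.101947784423828), 89.7779769897461), 'head', ((449.4598388671875, 5.259585380554199), (36.6936149597168, 31.179079055786133), 2.9285359382629395), 'z', np.float64(122.0))
```

```bash
python3 -m jog '[{"rotation":[0,0,-1],"translation":[0,0,0],"grip":10},{"rotation":[0,0,-2],"translation":[0,0,0],"grip":10},{"rotation":[0,0,-3],"translation":[0,0,0],"grip":10},{"rotation":[0,0,-3],"translation":[0,0,0],"grip":10},{"rotation":[0,0,-3],"translation":[0,0,0],"grip":10}]'
python3 - <<'E'
from h import *
o=readout.get_obs();print(o["torque"],o["tcp_rot"])
for n in ("wrist","side"):
    p,d=imaging.camera(n);P=cloud(n,d,o);print(n,doglook(P))
    if n=="side":cv2.imwrite("pics/side8.png",cv2.resize(p[110:260,250:410,::-1],None,fx=4,fy=4))
E
```

```text
time: 19.3
ee_pos: [0.451, 0.0037, 0.1831]
tcp_rot: [-179.9, 0.1, 165.9]
wrist_force: [2.1, -6.6, -0.9]
opening: 0.0131
grasp_force: 97.9
[-1.80243432 -0.54523417  0.69614338] [-1.79881075e+02  8.35472849e-02  1.65948290e+02]
wrist (0, 'dog dir', np.float64(0.0), 'arm rect', 0, 'head', ((450.8517150878906, 3.0979433059692383), (35.96121597290039, 29.1286563873291), 1.0050418376922607), 'z', np.float64(124.6))
side (43, 'dog dir', np.float64(1.5), 'arm rect', ((491.9524230957031, 4.933261871337891), (22.800582885742188, 26.385988235473633), 84.99395751953125), 'head', ((450.0442810058594, 5.3648271560668945), (37.30379867553711, 29.124921798706055), 6.3245530128479), 'z', np.float64(122.5))
```

The torque climbed to 0.7 N m with no further motion, so the dog is on its stop. I back off to mid-slack and lift the key out.

```bash
python3 -m jog '[{"rotation":[0,0,4],"translation":[0,0,0],"grip":10},{"rotation":[0,0,8],"translation":[0,0,0],"grip":10},{"rotation":[0,0,12],"translation":[0,0,0],"grip":10},{"rotation":[0,0,14],"translation":[0,0,0],"grip":10},{"rotation":[0,0,14],"translation":[0,0,0],"grip":10},{"rotation":[0,0,14],"translation":[0,0,5],"grip":10},{"rotation":[0,0,14],"translation":[0,0,12],"grip":10},{"rotation":[0,0,14],"translation":[0,0,20],"grip":10},{"rotation":[0,0,14],"translation":[0,0,33],"grip":10},{"rotation":[0,0,14],"translation":[0,0,33],"grip":10}]'
python3 - <<'E'
from h import *
o=readout.get_obs();print(o["torque"],o["tcp_rot"])
for n in ("wrist","side"):
    p,d=imaging.camera(n);P=cloud(n,d,o);print(n,doglook(P));cv2.imwrite(f"pics/{n}9.png",p[:,:,::-1])
    q=P.reshape(-1,3)*1000;r=np.hypot(*(q[:,:2]-o["ee_pos"][:2]*1000).T)
    for a,b in((134,165),(165,205)):
        s=q[(r<30)&(q[:,2]>a)&(q[:,2]<b)]
        if len(s)>5: print("blade",a,len(s),np.round(np.median(s,0),1),s[:,2].min(),cv2.minAreaRect(s[:,:2].astype(np.float32)))
E
```

```text
time: 20.4
ee_pos: [0.4514, 0.0046, 0.2182]
tcp_rot: [180.0, 0.2, 179.8]
wrist_force: [0.6, 0.1, -1.1]
opening: 0.0135
grasp_force: 97.9
[ 0.03786562  0.01492152 -0.00422348] [1.79996082e+02 1.71738760e-01 1.79795562e+02]
wrist (0, 'dog dir', np.float64(0.0), 'arm rect', 0, 'head', ((450.58905029296875, 3.0481700897216797), (35.39466857910156, 29.019691467285156), 1.3444204330444336), 'z', np.float64(124.6))
blade 134 67 [437.9   4.8 156.1] 146.66048746641312 ((437.92266845703125, 4.538012981414795), (0.6292815804481506, 5.948450565338135), 2.439385414123535)
side (41, 'dog dir', np.float64(2.4), 'arm rect', ((490.5342102050781, 6.3148884773254395), (20.30713653564453, 27.29474639892578), 87.93148040771484), 'head', ((449.76983642578125, 4.892765045166016), (36.8112907409668, 32.37685012817383), 0.05357412248849869), 'z', np.float64(121.9))
blade 134 59 [449.3   7.  154.6] 142.0676083509318 ((449.3544006347656, 6.788393497467041), (27.157638549804688, 8.835250854492188), 6.47392463684082)
blade 165 107 [450.3   7.5 184.2] 165.0368813049603 ((454.6964111328125, 8.4386625289917), (37.78958511352539, 10.079322814941406), 4.359028339385986)
```

The dog stays at 1.3°, fully over the lid, and the key came out cleanly. Now back over the block.

```bash
python3 -m jog '[{"rotation":[0,0,0],"translation":[0,-15,5],"grip":10},{"rotation":[0,0,2],"translation":[2,-50,5],"grip":10},{"rotation":[0,0,4],"translation":[4,-90,5],"grip":10},{"rotation":[0,0,6],"translation":[6,-130,5],"grip":10},{"rotation":[0,0,8],"translation":[8,-170,5],"grip":10},{"rotation":[0,0,10],"translation":[10,-210,5],"grip":10},{"rotation":[0,0,12],"translation":[13,-250,5],"grip":10},{"rotation":[0,0,14],"translation":[15,-285,5],"grip":10},{"rotation":[0,0,15.2],"translation":[17,-305,-10],"grip":10},{"rotation":[0,0,15.2],"translation":[17,-310.4,-30],"grip":10},{"rotation":[0,0,15.2],"translation":[17,-310.4,-38],"grip":10},{"rotation":[0,0,15.2],"translation":[17,-310.4,-38],"grip":10},{"rotation":[0,0,15.2],"translation":[17,-310.4,-38],"grip":10},{"rotation":[0,0,15.2],"translation":[17,-310.4,-38],"grip":10}]'
python3 - <<'E'
from h import *
o=readout.get_obs();print(o["tcp_rot"])
for n in ("wrist","side"):
    p,d=imaging.camera(n);P=cloud(n,d,o);cv2.imwrite(f"pics/{n}10.png",p[:,:,::-1])
    q=P.reshape(-1,3)*1000;c=o["ee_pos"][:2]*1000
    r=np.hypot(*(q[:,:2]-c).T)
    for a,b in((95,120),(120,158)):
        s=q[(r<30)&(q[:,2]>a)&(q[:,2]<b)]
        if len(s)>5: print(n,"blade",a,len(s),np.round(np.median(s,0),1),s[:,2].min(),cv2.minAreaRect(s[:,:2].astype(np.float32)))
    print("block",rect(P,box(P,(.468,-.304),.06,.070,.082)))
E
```

```text
time: 21.9
ee_pos: [0.4681, -0.3054, 0.1791]
tcp_rot: [-179.9, 0.1, -165.0]
wrist_force: [0.2, 0.5, -0.3]
opening: 0.0132
grasp_force: 98.0
[-1.79933591e+02  6.32824917e-02 -1.64955461e+02]
wrist blade 95 46 [ 455.1 -309.1  114.5] 107.69702385334642 ((454.9926452636719, -309.3825378417969), (0.5629488825798035, 5.886890888214111), 17.148645401000977)
wrist blade 120 21 [ 455.1 -309.6  122.8] 120.17039801148105 ((455.0766296386719, -309.38970947265625), (0.6919113397598267, 5.662252426147461), 12.376043319702148)
block (5629, array([ 468.9, -305.1]), array([80.6, 60.2]), 14.6, 'med', array([ 456. , -311.3,   75.7]))
side blade 95 27 [ 468.8 -303.   110. ] 106.25784823748941 ((467.5035705566406, -304.6755065917969), (24.29092025756836, 9.744988441467285), 2.971719264984131)
side blade 120 76 [ 465.3 -303.8  138.8] 120.38726170668978 ((465.7381286621094, -304.2627868652344), (25.400936126708984, 8.69450855255127), 14.593072891235352)
block (240, array([ 466.7, -302.9]), array([77.9, 70.1]), 17.1, 'med', array([ 467.2, -300.8,   73.7]))
```

View pics/wrist10.png

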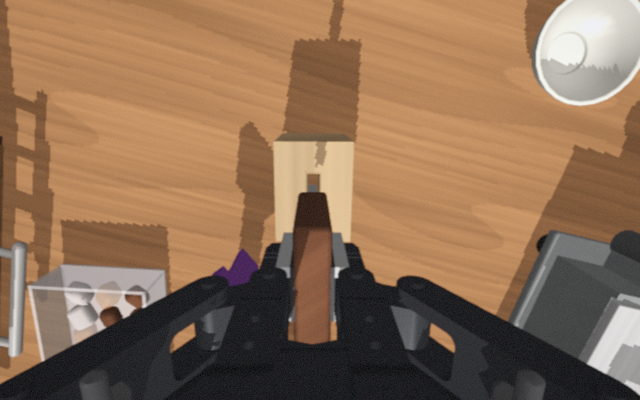

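The picture shows the blade end at (313,183), just over the block's slot. The data say a correction of (+0.7, +0.7) mm. Lower it to near seating.

```bash
python3 -m jog '[{"rotation":[0,0,0],"translation":[0.7,0.7,-10],"grip":10},{"rotation":[0,0,0],"translation":[0.7,0.7,-20],"grip":10},{"rotation":[0,0,0],"translation":[0.7,0.7,-26],"grip":10},{"rotation":[0,0,0],"translation":[0.7,0.7,-31],"grip":10},{"rotation":[0,0,0],"translation":[0.7,0.7,-35],"grip":10},{"rotation":[0,0,0],"translation":[0.7,0.7,-40],"grip":10},{"rotation":[0,0,0],"translation":[0.7,0.7,-46],"grip":10},{"rotation":[0,0,0],"translation":[0.7,0.7,-46],"grip":10}]'
```

```text
time: 22.8
ee_pos: [0.4681, -0.3049, 0.1309]
tcp_rot: [179.9, -0.0, -165.0]
wrist_force: [-0.9, -0.0, -1.3]
opening: 0.0132
grasp_force: 98.0
```

```bash
python3 -m jog '[{"rotation":[0,0,0],"translation":[0,0,-9],"grip":10},{"rotation":[0,0,0],"translation":[0,0,-18],"grip":10},{"rotation":[0,0,0],"translation":[0,0,-27],"grip":10},{"rotation":[0,0,0],"translation":[0,0,-34],"grip":10},{"rotation":[0,0,0],"translation":[0,0,-39],"grip":10},{"rotation":[0,0,0],"translation":[0,0,-42],"grip":10},{"rotation":[0,0,0],"translation":[0,0,-42],"grip":10},{"rotation":[0,0,0],"translation":[0,0,-42],"grip":10}]'
```

```text
time: 23.6
ee_pos: [0.4685, -0.3052, 0.0902]
tcp_rot: [-180.0, 0.0, -165.0]
wrist_force: [-0.1, 0.3, -1.5]
opening: 0.0127
grasp_force: 98.0
```

```bash
python3 -m jog '[{"rotation":[0,0,0],"translation":[0,0,-1.5],"grip":10},{"rotation":[0,0,0],"translation":[0,0,-2.5],"grip":10},{"rotation":[0,0,0],"translation":[0,0,-2.5],"grip":10},{"rotation":[0,0,0],"translation":[0,0,-2.5],"grip":20},{"rotation":[0,0,0],"translation":[0,0,-2.5],"grip":30},{"rotation":[0,0,0],"translation":[0,0,0],"grip":45},{"rotation":[0,0,0],"translation":[0,0,0],"grip":45},{"rotation":[0,0,0],"translation":[0,0,20],"grip":50},{"rotation":[0,0,0],"translation":[0,0,60],"grip":50},{"rotation":[0,0,0],"translation":[0,0,100],"grip":50},{"rotation":[0,0,0],"translation":[-10,-10,140],"grip":50},{"rotation":[0,0,0],"translation":[-20,-20,140],"grip":50},{"rotation":[0,0,0],"translation":[-20,-20,140],"grip":50}]'
python3 - <<'E'
from h import *
o=readout.get_obs()
for n in ("wrist","top","side"):
    p,d=imaging.camera(n);P=cloud(n,d,o);cv2.imwrite(f"pics/{n}11.png",p[:,:,::-1])
    print(n,"paddle",rect(P,box(P,(.468,-.303),.04,.118,.14)),"block",rect(P,box(P,(.468,-.303),.06,.068,.082)))
    print(doglook(P))
    print("lid handle",rect(P,box(P,(.560,.007),.06,.112,.15)), "plate",rect(P,box(P,(.555,.007),.06,.094,.104)))
E
```

```text
time: 24.9
ee_pos: [0.448, -0.3263, 0.231]
tcp_rot: [-179.9, 0.1, -165.1]
wrist_force: [0.6, 0.7, -0.5]
opening: 0.05
grasp_force: 0.0
wrist paddle (1050, array([ 467.9, -305.8]), array([49.7, 13.8]), 15.4, 'med', array([ 466.1, -306.4,  125.5])) block (4051, array([ 469. , -305.1]), array([80.8, 59.8]), 14.5, 'med', array([ 462.8, -310.8,   75.7]))
(347, 'dog dir', np.float64(-11.3), 'arm rect', ((493.3458251953125, -4.101360321044922), (31.9072322845459, 13.080957412719727), 25.782217025756836), 'head', 0, 'z', 0)
lid handle (34, array([554.2,  25.2]), array([13.6,  1.9]), 88.3, 'med', array([554. ,  23. , 116.8])) plate (2856, array([526.3,   7.8]), array([100.4,  49.7]), 69.9, 'med', array([529. ,  -1.3,  98.7]))
top paddle (152, array([ 467.8, -303.4]), array([49.7, 13.8]), 16.2, 'med', array([ 467.6, -302.6,  124.1])) block (615, array([ 468.3, -303.5]), array([80. , 61.3]), 15.0, 'med', array([ 466.5, -293.3,   74.2]))
(97, 'dog dir', np.float64(2.3), 'arm rect', ((491.01715087890625, 5.654916763305664), (16.109907150268555, 27.879640579223633), 88.46917724609375), 'head', ((4
[... 321 characters left out ...]
.6]))
side paddle (53, array([ 466. , -302.3]), array([48.1, 20.8]), 19.1, 'med', array([ 466.6, -303.2,  123. ])) block (202, array([ 467.6, -301.9]), array([77.8, 65.2]), 14.8, 'med', array([ 463.9, -294.1,   73.8]))
(44, 'dog dir', np.float64(2.2), 'arm rect', ((490.934326171875, 6.009784698486328), (27.52303695678711, 19.29738998413086), 5.769899368286133), 'head', ((449.4225769042969, 4.9572954177856445), (31.84250259399414, 35.5088005065918), 89.47535705566406), 'z', np.float64(122.0))
lid handle (129, array([558.9,   7.1]), array([14.3, 78.8]), 0.6, 'med', array([556.3,  13.5, 129.1])) plate (653, array([554.6,   9.1]), array([115.5, 114.6]), 13.9, 'med', array([549. ,  15. ,  96.9]))
```

View pics/side11.png

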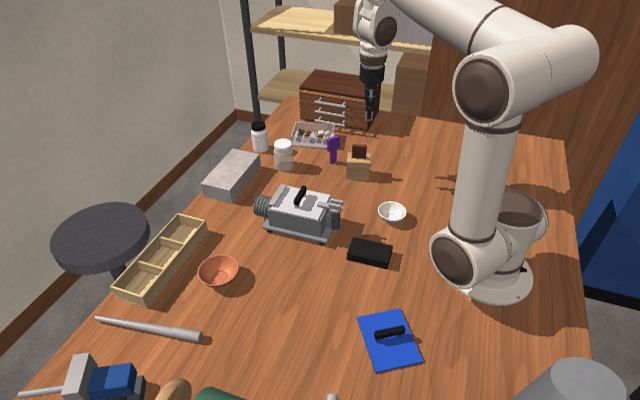

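The lid is closed at (300,205) and the dog lies along it at (330,205). The key is back in its block at (358,155), with its top at 125.5 mm, the same as before. The bystanders haven't moved, so I'm handing in.

```bash
python3 -c "
from workcell import bot;print(bot.job_done())"
```

```text
the job is handed in; nothing more can be done
None
```

The lid is flat and square under the keeper, the key turned the dog to its stop over the lid, and the key is back fully down in its block; handed in at about 25 s of the 72 s allowed.

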